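# Fit the split clip on the press arm's pivot pin

## Robot

A 6-joint arm with a two-finger parallel gripper is mounted at the origin on the work surface. World frame = base frame: x ahead of the robot, y to its left, z up, the work surface at z = 0. Lengths are in mm, angles in rad, forces in N, time in s.
With the tool pointing down it reaches from about 400 to 925 mm from the base axis. Payload 12.5 kg.
Tool frame: the origin (TCP) lies midway between the tips of the shut fingers; the grasp point (between the pads) lies 19 mm behind it; z points along the fingers, y is the direction in which the jaws open and shut (so a half turn about z gives the same grasp; the last joint's range is limited). The gripper opens to 95 mm and grips with 3 to 60 N. Pads are 20 mm wide; open, the fingers measure 119 mm over their backs; the gripper's body (75 mm by 180 mm) begins 59 mm behind the grasp point.
Start: joints at [-1.438, 0.491, 1.559, -0, 1.092, -0.106], TCP at [147.858, -607.277, 214.661] pointing down, gripper open.
Joint ranges: [-3.1, 3.1], [-0.84, 2.19], [0.05, 2.79], [-1.13, 4.28], [0.06, 2.93], [-2.69, 2.69]. Speed limits (rad/s): [2.22, 2.22, 2.79, 3.14, 3.14, 3.14].

## Interface

Orientations are given as a unit quaternion [w, x, y, z].
In Python, from bench import telemetry, optics, bot, finder gives the robot as it stands. The module is installed in compiled form; this text tells all that it offers.
- The arm moves only by the tool step_arm, never from a script. Its argument "targets" is a list of rows, each a list of 2 entries, a list of its own where there are three numbers: the shift along the world's x, y, z in mm, then the turn about the world's z in degrees. A call has 1 to 5 rows; each row shifts and turns the commanded pose from where the row before left it; what a row does not reach is not made up. A row lasts 1/8 s, in which the tool goes at most 62.5 mm and 10.7 degrees, less where a joint would pass 70% of its speed; a pose out of reach is approached as far as the arm can. A call with a gripper value outside its range is refused whole. "jaw" is the opening, from -1 (shut) to 1 (fully open), set as the call begins (left out, the last holds). The fingers move at their own pace and stop on an object; "newtons" is the grip in N (left out, the last holds). Time passes only in rows, so rows that do not move let the fingers close. It gives the time, the measured TCP pose, the force and the opening at its end, in the units of the state.
- telemetry.observe(): the state, without advancing time (a new reading comes with each control period).
- optics.get_image(name): name is "scene" or "top" or "wrist"; returns a dict with "image" (400x640x3 uint8, red, green, blue), "fx", "fy", "cx", "cy" (pixels), "rvec" (rotation vector, rad) and "tvec" (3), from world to camera coordinates, as OpenCV has them; the wrist camera has in their place "tool_from_camera" (4x4, takes a point from camera to tool coordinates, whose origin is the TCP and whose axes are the flange's). Camera axes: x right, y down, z forward; pixel columns grow to the right and rows downward; lengths in mm; the calibration is good to about 2 mm. A picture is of the moment at which its call begins: read the wrist's pose just before it. There is no depth.
- bot.hand_in(): hands the job in, once; it reports no verdict.
Trained networks look in a picture, given as the dict that the camera call returned (one of the last four; its "shot" number tells which), for a name from the list of things; names that differ only in an ending like _2 or _b are one class to them, and where a whole thing is asked for, a point or a joint stands for the part that bears it (a point fixed in the world has none). Each returns a list of dicts, best first, with "score" (0 to 1); they miss things now and then, are a little off and sometimes report something else, mostly with a low value. They report only what shows in the picture. A call takes as long as a camera call.
- finder.search_frame(picture, query): "location" ([column, row] in pixels, amid what is visible of it).
- finder.landmark_of(picture, query): "location" ([column, row] in pixels: a listed point, or the origin of a listed thing).
The state is a dict: "time_s": time; "qpos": joint angles; "dq": joint speeds; "joint_torque": joint torques, N m; "eef_pos": TCP position; "orientation": TCP orientation; "wrist_force": force on the tool from outside, world axes, zero at the start; "moment": the same for the moment, N m; "opening": finger opening in mm.
Only numpy, scipy, OpenCV 4.12 (cv2) and the standard library are available. Lean on these libraries where they do the work, as an engineer would, in place of code of your own. Each camera call takes 0.05 s, during which the arm holds its last target.

## Task

Take the fork tool from its cradle and with it push the split clip that lies on the press arm's plate sideways into the groove of the pivot pin until it snaps fully home. Then lean on it with the fork for about a second at about 15 N, never letting the fork push on it with more than 20 N, and lay the tool back in the cradle. Move the clip with the fork only, not with the gripper, and leave the squeegee, jar and tape roll alone.

Things in the scene. Friction and masses are not known exactly. Their poses are not given: they have to be found in the camera images.
- groove (a point): Middle of the dark slot in the plate in which the pivot pin is bolted, level with the plate's top, 60 mm above the bench. +x: level direction in which the clip is pushed on; z up. The pin is fixed on this x line, up to 6 mm before or behind this point: where, must be felt or seen. It has a neck (the groove) 16 mm in diameter, 9 mm high, then a head 22 mm in diameter, 14 mm high.
- plate_front (a point): Middle of the top edge of the plate's near end, 85 mm to -x of point groove, 60 mm above the bench; axes as point groove. The plate is flat, 70 mm wide (y), 12 mm thick and ends 50 mm beyond the pin; to -x of it there is free bench. The blue arm with two springs and two black knobs (126 mm above the bench, 145 mm beyond the pin) lies under and beyond the plate.
- clip: Loose split steel clip, 36 mm wide, 38 mm long, 7 mm thick, about 46 g, flat on the plate 38 to 50 mm short of point groove, up to 6 mm off line, 0.2 rad askew. Origin: on its underside, where the pin's true axis comes when the clip is home. +x out of the mouth, z up. Two sprung jaws end in round noses 8 mm in diameter at x = 7 mm, 12 mm apart.
- clip_back (a point): Middle of the clip's rear face at mid-thickness, x = -17, z = 3.5 mm from its origin; axes as the clip. Flat shoulders for the fork reach 18 mm to either side; a tongue 9 mm wide sticks out 10 mm behind. Noses meet the neck about 14 mm short of home; the push grows to 3 to 9 N (by friction), fades as they pass, then rises hard when home. Play when home is about 1 mm.
- fork_tool: Hand tool, 168 mm long, about 130 g: black straight handle 92 mm long (x = -70 to +22), 16 mm wide (y), 22 mm high (z), then a thin steel shank (12 mm wide, 6 mm high) and a two-pronged fork, all on one level. Origin: on the handle's axis at mid-height, the place to grip. +x to the fork, z up.
- fork_tip (a point): Midway between the fork's two flat prong tips, x = 98 mm from the tool's origin; axes as the tool. The fork is 27 to 30 mm wide outside, 6 mm high (3 mm above and below this point); its slot is 13 mm wide and 12 mm deep: it takes the clip's tongue, and the prong tips bear on the clip's rear shoulders. Keep the fork clear above the plate, or it rubs there and the felt force misleads.
- cradle_seat (a point): Where the tool's origin belongs when it lies in the cradle, 45 mm above the bench; +x along the cradle to the fork end, z up. Fixed plywood stand: base 130 x 60 x 10 mm, two uprights 10 mm thick at x = -41 and +41 mm with open notches 24 mm wide; floors 34 mm (rear, handle) and 42 mm (front, shank) above the bench, cheeks end at 54 mm. Fingers have room between them.
- squeegee: Bystander: wooden squeegee lying flat, 200 x 68 x 22 mm, origin under its middle, long axis x. On the other side of the bench from the cradle.
- ink_jar: Bystander: closed white jar, 72 mm in diameter, 85 mm high; origin under its middle.
- tape_roll: Bystander: roll of brown tape lying flat, 90 mm in diameter, 40 mm high; origin under its middle.

How it is judged (in metres and radians):
On the way, in this order (a step that is already met when the one before it is completed fails the run):
1. the fork tool is taken away from its cradle while the clip is still short of the pin (horizontal distance between fork_tool and cradle_seat above 0.06 m and x of clip in the frame of groove below -0.02 m), for 0.1 s.
2. the clip is home on the groove and the fork presses on it with more than 12 N, for 0.5 s (x of clip in the frame of groove between -0.0075 and 0.0075 m and y of clip in the frame of groove between -0.0025 and 0.0025 m and z of clip in the frame of groove between -0.003 and 0.003 m and angle between the x axis of clip and the x axis of groove, either way round below 0.2 rad and contact force between fork_tool and clip above 12 N), for 0.5 s.
At the end, for the whole second after the job is handed in: The clip is in the groove (origin within 7.5 mm of the slot middle along x, covering the pin range, 2.5 mm across, 3 mm in height, in line within 0.2 rad); the tool lies released at rest in the cradle (within 20 mm level and 5 mm in height of its seat, tilt under 0.15, in line within 0.25 rad) (x of clip in the frame of groove between -0.0075 and 0.0075 m and y of clip in the frame of groove between -0.0025 and 0.0025 m and z of clip in the frame of groove between -0.003 and 0.003 m and angle between the x axis of clip and the x axis of groove, either way round below 0.2 rad and horizontal distance between fork_tool and cradle_seat below 0.02 m and z of fork_tool in the frame of cradle_seat between -0.005 and 0.005 m and angle between fork_tool's own z axis and vertical below 0.15 rad and angle between the x axis of fork_tool and the x axis of cradle_seat, either way round below 0.25 rad and linear speed of each of fork_tool, clip below 0.02 m/s); the robot touches nothing.
It fails at once if the fork pushes on the clip with more than 20 N (contact force between fork_tool and clip above 20 N).
It fails at once if the gripper or arm pushes the clip (contact force between any of the fingers, the arm and clip above 0.5 N).
It fails at once if a bystander is moved by more than 20 mm (distance of any of squeegee, ink_jar, tape_roll from where it was at the start of the episode above 0.02 m).
It also fails if it takes over 72 s, if anything falls off the work surface, if the arm or the gripper's body presses on something with over 40 N, if the wrist force passes 120 N, or if a joint passes its speed limit or range.

## Working session

There is one attempt and no reset: what is moved stays moved. The work goes in short steps, Python scripts to look and compute and a tool call to move; the robot and the scene stay as the last step left them, time stands still between calls to the robot, and variables do not carry over. Pictures are saved under pics/ and viewed, and the job is handed in when it is done.

Besides the shell and the picture viewer there is one more tool, called after ">>>" as a command line: name --argument value ..., lists and objects as JSON in quotes. step_arm: Moves the arm, as the interface text tells. Its arguments: {"type":"object","properties":{"targets":{"type":"array"},"jaw":{"type":"number"},"newtons":{"type":"number"}},"required":["targets"]}

```bash
mkdir -p pics; cat > h.py <<'E'
import numpy as np, cv2
from bench import telemetry, optics, bot, finder
from scipy.spatial.transform import Rotation as R
def cam(name):
    s=telemetry.observe(); p=optics.get_image(name)
    if 'rvec' in p:
        Rm=cv2.Rodrigues(np.array(p['rvec'],float))[0]; t=np.array(p['tvec'],float).ravel()
        p['C']=-Rm.T@t; p['Rw']=Rm.T
    else:
        T=np.array(p['tool_from_camera']); q=s['orientation']
        Rt=R.from_quat([q[1],q[2],q[3],q[0]]).as_matrix()
        p['Rw']=Rt@T[:3,:3]; p['C']=Rt@T[:3,3]+np.array(s['eef_pos'])
    return p
def clean(p): return {k:v for k,v in p.items() if k not in('C','Rw')}
def ray(p,uv):
    d=p['Rw']@np.array([(uv[0]-p['cx'])/p['fx'],(uv[1]-p['cy'])/p['fy'],1.]); return d
def atz(p,uv,z):
    d=ray(p,uv); return p['C']+d*(z-p['C'][2])/d[2]
def proj(p,X):
    c=p['Rw'].T@(np.array(X,float)-p['C']); return np.array([p['fx']*c[0]/c[2]+p['cx'],p['fy']*c[1]/c[2]+p['cy']])
def save(p,n): cv2.imwrite('pics/'+n,cv2.cvtColor(np.ascontiguousarray(p['image']),cv2.COLOR_RGB2BGR))
def lm(p,q,z,n=2):
    for r in finder.landmark_of(p,q)[:n]:
        print(q,round(r['score'],2),np.round(r['location'],1),np.round(atz(p,r['location'],z),1))
Z=dict(groove=60,plate_front=60,clip=60,clip_back=63.5,fork_tool=45,fork_tip=45,cradle_seat=45,squeegee=0,ink_jar=0,tape_roll=0)
E
python3 - <<'E'
from h import *
print(telemetry.observe())
for n in ('top','scene'):
    p=cam(n); save(p,n+'0.png'); print(n,p['C'])
    for q in Z: lm(p,q,Z[q])
E
```

```text
{'time_s': 0.0, 'qpos': array([-1.43758892e+00,  4.91517192e-01,  1.55944587e+00, -2.79404013e-05,
        1.09171216e+00, -1.05607067e-01]), 'dq': array([-6.89715404e-04,  4.23484732e-04, -2.07448173e-03,  6.82315905e-04,
       -6.21973652e-05,  6.88120944e-05]), 'joint_torque': array([-1.72596232e-03, -6.12640929e+01, -2.58180732e+01,  6.91158953e-02,
        4.81130148e-02, -8.27337567e-05]), 'eef_pos': array([ 147.82253337, -607.01302752,  214.0893077 ]), 'orientation': array([-5.41063394e-04,  9.92878509e-01,  1.19130070e-01, -1.98623337e-05]), 'wrist_force': array([0.41588563, 0.37387461, 0.8933322 ]), 'moment': array([ 0.00696241, -0.01628418,  0.01121533]), 'opening': 95.38051683870135}
top [ 404.79106171   -1.54779502 1139.15030389]
groove 0.64 [315.7 158.5] [651.9  -3.8  60. ]
plate_front 0.71 [320.6 200.7] [557.9 -13.9  60. ]
plate_front 0.19 [465.2 192.8] [ 573.3 -329.2   60. ]
clip 0.51 [313.7 178.3] [607.5   0.8  60. ]
clip_back 0.59 [312.9 188.8] [583.7   2.7  63.5]
fork_tool 0.65 [451.8 230.2] [ 493.1 -300.2   45. ]
fork_tip 0.9 [460.3 190.8] [ 580.1 -323.2   45. ]
cradle_seat 0.72 [451.7 228. ] [ 497.9 -300.2   45. ]
cradle_seat 0.35 [465.9 192.3] [ 576.7 -335.4   45. ]
squeegee 0.98 [183.1 256.7] [440.9 296.6   0. ]
ink_jar 0.66 [452.4 159.2] [ 661.9 -321.8    0. ]
tape_roll 0.79 [192.9 150.8] [685.8 281.9   0. ]
scene [ 932.96274673 -395.32805684  726.12000396]
groove 0.96 [338.5 230.6] [644.3  -8.2  60. ]
plate_front 0.72 [310.6 215.7] [570.5 -16.   60. ]
clip 0.52 [324.3 220.4] [602.7  -6.5  60. ]
clip_back 0.66 [318.5 214.8] [584.4  -4.7  63.5]
fork_tool 0.58 [187.7 286.2] [ 491.3 -299.3   45. ]
fork_tip 0.62 [200.4 328.9] [ 580.9 -337.4   45. ]
cradle_seat 0.78 [187.8 288. ] [ 494.7 -301.6   45. ]
squeegee 0.69 [348.9 138.7] [434.9 306.4   0. ]
ink_jar 0.6 [237.7 358.2] [ 656.2 -323.3    0. ]
tape_roll 0.75 [421.8 185.9] [695.6 277.1   0. ]
```

View pics/top0.png

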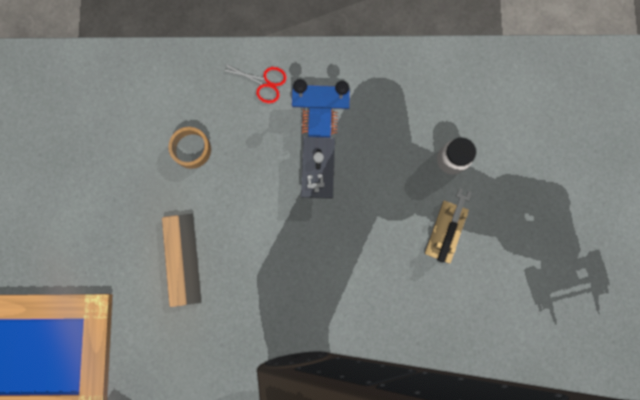

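View pics/scene0.png

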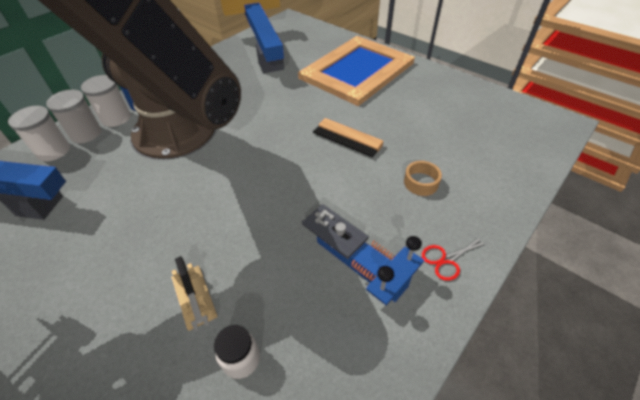

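>>> step_arm --targets '[[[40,36,10],-4],[[40,36,10],-4],[[40,36,10],-4],[[40,36,10],-4],[[40,36,5],-4]]'

```text
time_s: 1.72
eef_pos: [349.1, -426.1, 260.4]
orientation: [0.0, 0.998, -0.056, 0.0]
wrist_force: [0.5, -0.5, 1.4]
opening: 95.1
```

>>> step_arm --targets '[[[40,36,0],-4],[[40,36,0],-4],[[40,36,0],0],[[0,0,0],0]]'

```text
time_s: 2.22
eef_pos: [469.8, -316.9, 259.6]
orientation: [-0.0, 0.992, -0.123, 0.0]
wrist_force: [0.4, -0.2, 0.4]
opening: 94.7
```

```bash
python3 - <<'E'
from h import *
p=cam('wrist'); save(p,'w1.png'); print(p['C'],np.round(p['Rw'],2),p['fx'])
for q in ('fork_tool','fork_tip','cradle_seat'): lm(p,q,Z[q])
s=telemetry.observe();print(s['time_s'],s['eef_pos'],s['orientation'])
E
```

```text
[ 545.42708249 -336.56152397  429.56785712] [[-0.24 -0.93 -0.27]
 [-0.97  0.23  0.07]
 [-0.    0.28 -0.96]] 281.46188525372935
fork_tool 0.57 [307.3 165.5] [ 488.8 -300.4   45. ]
fork_tip 0.64 [318.2  91.8] [ 577.4 -338.4   45. ]
cradle_seat 0.92 [307.  163.4] [ 491.7 -300.8   45. ]
2.425 [ 467.26241894 -319.89470852  259.67903978] [ 8.96416141e-05  9.92152987e-01 -1.25029752e-01 -6.49282691e-05]
```

View pics/w1.png

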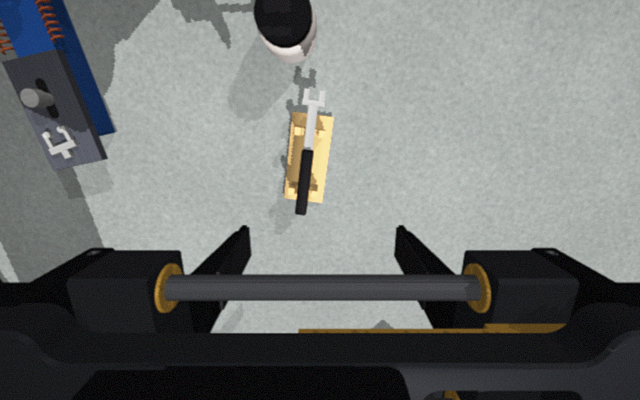

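```bash
cat >> h.py <<'E'
def crop(p,n,x0,x1,y0,y1,s):
    c=cv2.cvtColor(np.ascontiguousarray(p['image'][y0:y1,x0:x1]),cv2.COLOR_RGB2BGR)
    cv2.imwrite('pics/'+n,cv2.resize(c,None,fx=s,fy=s,interpolation=cv2.INTER_CUBIC))
E
python3 - <<'E'
from h import *
p=cam('wrist'); crop(p,'w1a.png',260,360,70,230,5 if 0 else 3.7); crop(p,'w1b.png',0,130,50,190,4)
for uv,z in [((302,213),56),((307.5,151),56),((315,90),48)]: print(atz(p,uv,z))
E
```

```text
[ 424.89946607 -279.85378247   56.        ]
[ 506.32294383 -309.8567259    56.        ]
[ 577.41752068 -338.51114168   48.        ]
```

View pics/w1a.png

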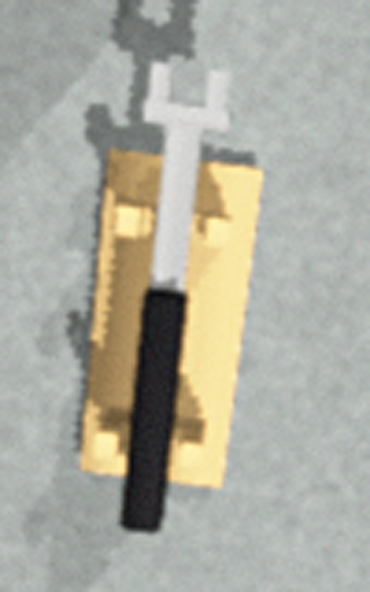

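View pics/w1b.png

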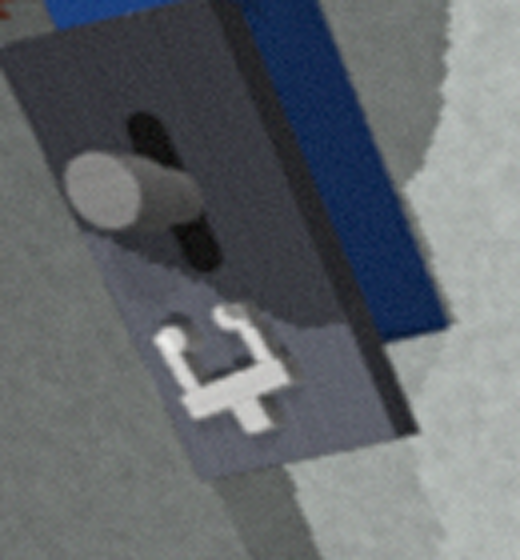

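>>> step_arm --targets '[[[12,8,-30],-3.3],[[11,8,-40],-3.3],[[0,0,-40],0],[[0,0,-20],0],[[0,0,0],0]]' --jaw 0.2

```text
time_s: 3.1
eef_pos: [489.8, -303.8, 128.5]
orientation: [-0.001, 0.983, -0.182, -0.001]
wrist_force: [0.0, -0.1, 0.7]
opening: 57.8
```

```bash
python3 - <<'E'
from h import *
p=cam('wrist'); save(p,'w2.png')
for q in ('fork_tool','fork_tip','cradle_seat'): lm(p,q,Z[q])
s=telemetry.observe();print(s['time_s'],s['eef_pos'],s['orientation'],s['opening'])
E
```

```text
fork_tool 0.56 [316.8 207.6] [ 487.6 -297.6   45. ]
fork_tool 0.29 [317.   94.5] [ 581.4 -334.3   45. ]
fork_tip 0.64 [322.1  96.5] [ 578.3 -337.7   45. ]
cradle_seat 0.65 [314.7 200.7] [ 494.7 -298.3   45. ]
3.3 [ 491.04235889 -303.95337487  130.85681583] [ 4.91253628e-04  9.83326899e-01 -1.81844115e-01  8.28866778e-04] 57.06672518364379
```

View pics/w2.png

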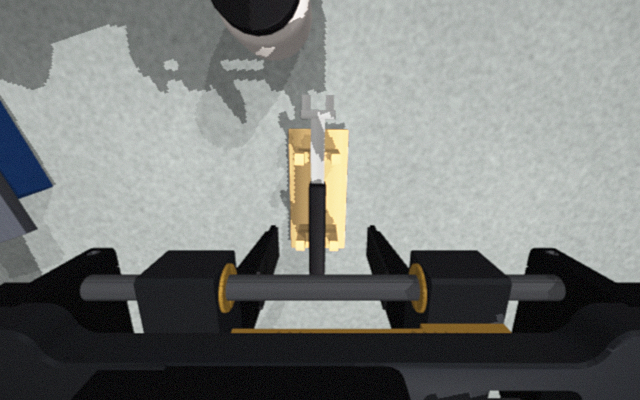

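>>> step_arm --targets '[[[1,2,-35],0],[[0,0,-35],0],[[0,0,-20],0],[[0,0,-10],0],[[0,0,0],0]]'

```text
time_s: 3.92
eef_pos: [492.0, -301.5, 30.0]
orientation: [0.0, 0.983, -0.182, 0.0]
wrist_force: [0.4, 0.4, -0.9]
opening: 57.0
```

```bash
python3 - <<'E'
from h import *
p=cam('wrist'); save(p,'w3.png')
s=telemetry.observe();print(s['time_s'],s['eef_pos'],s['wrist_force'],s['opening'])
E
```

```text
3.975 [ 492.20228751 -301.58928675   30.44723222] [ 0.2922132  -0.31617855  0.3117284 ] 57.0514603294597
```

View pics/w3.png

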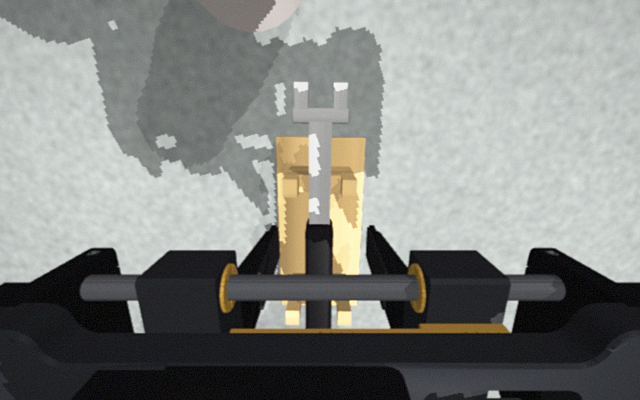

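>>> step_arm --targets '[[[0,0,0],0],[[0,0,0],0],[[0,0,0],0],[[0,0,0],0]]' --jaw -1 --newtons 55

```text
time_s: 4.47
eef_pos: [491.9, -301.3, 29.8]
orientation: [0.0, 0.983, -0.182, 0.0]
wrist_force: [-1.1, 0.8, -0.0]
opening: 22.2
```

>>> step_arm --targets '[[[0,0,0],0],[[0,0,0],0]]'

```text
time_s: 4.72
eef_pos: [491.9, -301.2, 29.7]
orientation: [-0.0, 0.983, -0.182, -0.0]
wrist_force: [0.8, 0.7, 1.5]
opening: 15.8
```

```bash
python3 - <<'E'
from h import *
p=cam('wrist'); save(p,'w4.png')
s=telemetry.observe();print(s['time_s'],s['eef_pos'],s['orientation'],s['wrist_force'],s['moment'],s['opening'])
for q in ('fork_tip','cradle_seat'): lm(p,q,Z[q])
crop(p,'w4a.png',240,400,60,260,3)
E
```

```text
4.775 [ 491.86036148 -301.21393989   29.74479112] [ 4.82247146e-06  9.83379965e-01 -1.81559480e-01 -1.26455730e-05] [-0.07099605  0.57832443  2.60219529] [ 0.25388338  0.06644967 -0.07962232] 15.787174175670726
fork_tip 0.97 [323.8  78.9] [ 582.  -336.9   45. ]
```

View pics/w4a.png

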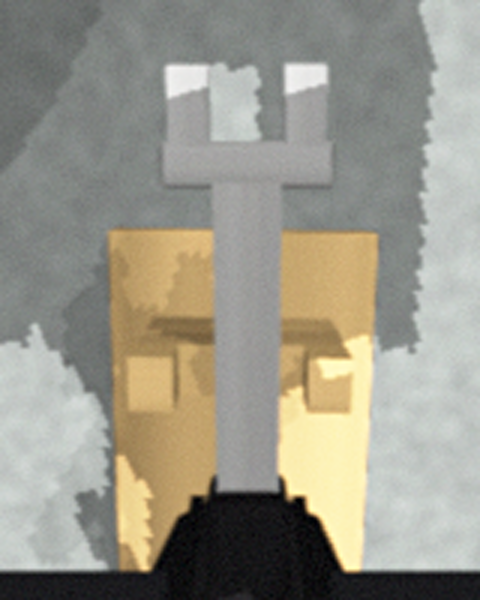

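>>> step_arm --targets '[[[0,0,10],0],[[0,0,25],0],[[0,0,35],0],[[5,20,40],0],[[5,30,40],4]]'

```text
time_s: 5.5
eef_pos: [501.7, -251.2, 181.3]
orientation: [0.0, 0.989, -0.147, 0.0]
wrist_force: [1.1, -0.2, -1.2]
opening: 15.5
```

>>> step_arm --targets '[[[5,40,30],5],[[5,40,20],5],[[0,40,0],5],[[0,10,0],2],[[0,0,0],0]]'

```text
time_s: 6.12
eef_pos: [511.8, -121.2, 229.9]
orientation: [0.0, 1.0, 0.001, 0.0]
wrist_force: [0.6, -0.7, -2.0]
opening: 15.7
```

>>> step_arm --targets '[[[0,0,0],0],[[0,0,0],0]]'

```text
time_s: 6.38
eef_pos: [511.8, -122.2, 229.5]
orientation: [0.0, 1.0, -0.0, -0.0]
wrist_force: [0.1, -0.0, -1.4]
opening: 15.7
```

```bash
python3 - <<'E'
from h import *
p=cam('wrist'); save(p,'w5.png')
s=telemetry.observe();print(s['time_s'],s['eef_pos'],s['orientation'],s['wrist_force'],s['moment'],s['opening'])
lm(p,'fork_tip',s['eef_pos'][2]+15)
for q in ('groove','plate_front','clip','clip_back'): lm(p,q,Z[q])
p=cam('top'); save(p,'top5.png')
for q in ('groove','plate_front','clip','clip_back'): lm(p,q,Z[q],1)
E
```

```text
6.425 [ 511.81862483 -122.0757275   229.45369564] [ 2.24032279e-05  9.99999983e-01 -2.93906989e-05 -1.81125221e-04] [-0.38794657  0.88205825 -1.25702099] [0.02222964 0.01192308 0.04779241] 15.6755346794775
fork_tip 0.82 [324.9  81.8] [ 607.3 -123.9  244.5]
fork_tip 0.74 [220.3 102.6] [597.2 -69.3 244.5]
groove 0.68 [217.9  59.1] [651.2  -7.5  60. ]
plate_front 0.85 [224.4 136.9] [567.5  -6.7  60. ]
clip 0.87 [219.1 103.4] [605.   -4.2  60. ]
clip_back 0.76 [220.5 121.8] [584.8  -5.   63.5]
groove 0.75 [315.5 159.9] [648.7  -3.4  60. ]
plate_front 0.72 [319.9 201.3] [556.6 -12.3  60. ]
clip 0.55 [315.1 178.1] [608.   -2.2  60. ]
clip_back 0.42 [314.2 187.4] [ 5.868e+02 -1.000e-01  6.350e+01]
```

View pics/w5.png

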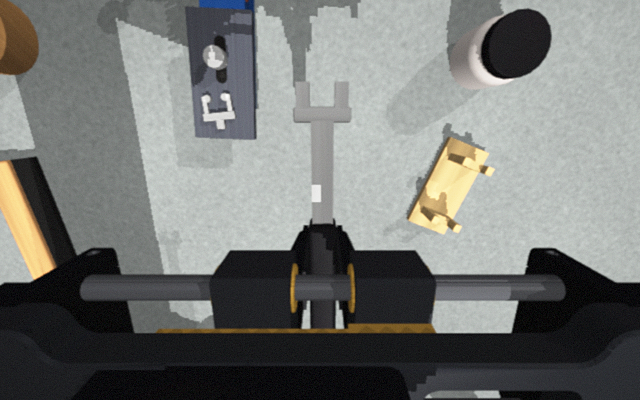

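```bash
python3 - <<'E'
from h import *
p=cam('wrist'); s=telemetry.observe();print(s['time_s'])
crop(p,'w5a.png',180,270,0,150,4)
np.savez('p5.npz',C=p['C'],Rw=p['Rw'],k=[p['fx'],p['fy'],p['cx'],p['cy']])
E
```

```text
6.975
```

View pics/w5a.png

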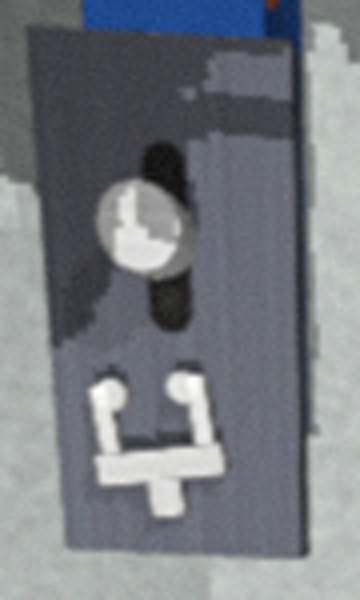

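```bash
python3 - <<'E'
from h import *
d=np.load('p5.npz'); p=dict(C=d['C'],Rw=d['Rw']); p['fx'],p['fy'],p['cx'],p['cy']=d['k']
pts={'nearL':(70,548,60),'nearR':(300,553,60),'farL':(28,28,60),'farR':(290,40,60),'slotfar':(160,143,60),'slotnear':(172,330,60),'head':(138,225,83),'noseL':(108,393,67),'noseR':(185,387,67),'backL':(100,484,67),'backR':(225,472,67),'frontL':(96,460,67),'frontR':(222,447,67),'tongue':(170,516,67)}
for k,(x,y,z) in pts.items(): print(k,np.round(atz(p,((x+.5)/4-.5+180,(y+.5)/4-.5),z),1))
E
```

```text
nearL [567.6  26.7  60. ]
nearR [566.3 -41.2  60. ]
farL [701.2  21.6  60. ]
farR [698.6 -47.   60. ]
slotfar [674.4 -10.4  60. ]
slotnear [627.6  -9.2  60. ]
head [649.9 -10.5  83. ]
noseL [610.4   7.9  67. ]
noseR [612.  -13.7  67. ]
backL [585.9  12.9  67. ]
backR [589.3 -23.   67. ]
frontL [592.5  13.3  67. ]
frontR [596.1 -22.7  67. ]
tongue [577.1  -6.2  67. ]
```

```bash
python3 - <<'E'
from h import *
p=cam('wrist'); s=telemetry.observe();print(s['time_s'])
crop(p,'w5f.png',270,380,70,230,3.7)
for uv in [(322.2,81.7),(295.4,81.7),(348.8,81.7)]: print(np.round(atz(p,uv,229.5+18.3)-s['eef_pos'],1))
print(p['C']-s['eef_pos'],p['cx'])
E
```

```text
7.025
[95.1 -0.1 18.1]
[95.1 13.3 18.1]
[ 95.2 -13.4  18.1]
[ 77.96131569  -0.4120005  169.91891868] 322.28177276679867
```

View pics/w5f.png

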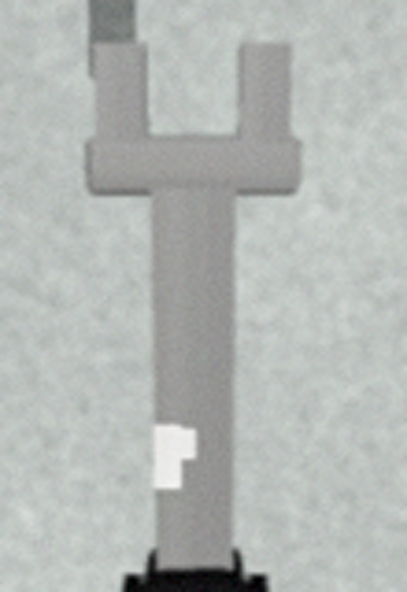

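>>> step_arm --targets '[[[-11,26,-20],1.4],[[-10,27,-20],1.4],[[-10,26,-20],1.3],[[-10,27,-20],1.3],[[0,0,0],0]]'

```text
time_s: 7.65
eef_pos: [469.8, -14.0, 148.8]
orientation: [-0.0, 0.999, 0.049, -0.001]
wrist_force: [-0.4, -0.2, -0.7]
opening: 15.5
```

>>> step_arm --targets '[[[0,0,-30],0],[[0,0,-25],0],[[0,0,-15],0],[[0,0,0],0]]'

```text
time_s: 8.15
eef_pos: [471.2, -15.9, 79.4]
orientation: [-0.0, 0.999, 0.047, -0.0]
wrist_force: [-0.3, -0.0, -0.9]
opening: 15.9
```

```bash
python3 - <<'E'
from h import *
s=telemetry.observe();print(s['time_s'],s['eef_pos'],s['orientation'],s['wrist_force'],s['moment'],s['opening'])
p=cam('wrist'); save(p,'w6.png')
crop(p,'w6a.png',240,400,0,150,4)
E
```

```text
8.15 [471.16846934 -15.85535887  79.39613209] [-2.02871593e-05  9.98872184e-01  4.74782754e-02 -4.16736071e-04] [-0.27917535 -0.03639529 -0.91200858] [-0.013892    0.06463557  0.04472399] 15.941079270316852
```

View pics/w6a.png

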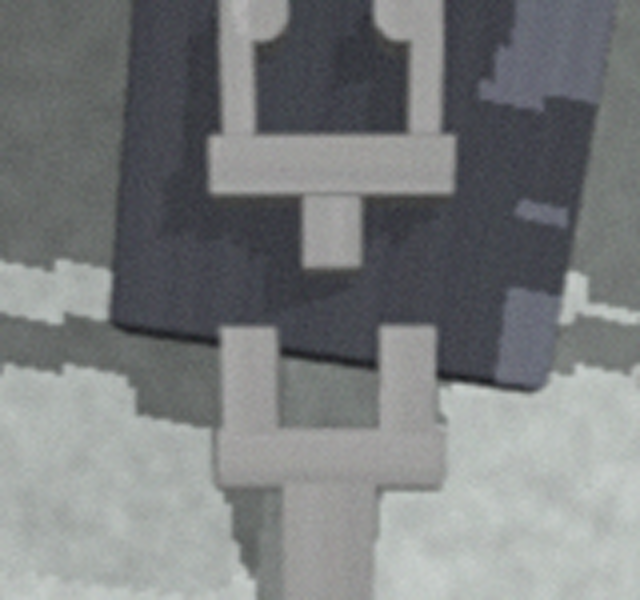

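>>> step_arm --targets '[[[0,0,-15],0],[[0,0,-10],0],[[0,0,-5],0],[[4,0,0],0],[[4,0.4,0],0]]'

```text
time_s: 8.82
eef_pos: [479.4, -14.9, 50.0]
orientation: [0.0, 0.999, 0.048, 0.0]
wrist_force: [0.0, -0.2, -1.3]
opening: 15.7
```

>>> step_arm --targets '[[[4,0,0],0],[[0,0,0],0],[[0,0,0],0]]'

```text
time_s: 9.2
eef_pos: [482.8, -14.8, 49.7]
orientation: [0.0, 0.999, 0.048, -0.0]
wrist_force: [0.5, -0.3, -0.8]
opening: 16.0
```

```bash
python3 - <<'E'
from h import *
s=telemetry.observe();print(s['time_s'],s['eef_pos'],s['orientation'],s['wrist_force'],s['moment'],s['opening'])
p=cam('wrist'); save(p,'w7.png')
crop(p,'w7a.png',240,400,0,150,4)
E
```

```text
9.2 [482.7798729  -14.83936925  49.70587218] [ 4.06627874e-05  9.98854804e-01  4.78443064e-02 -3.58840996e-05] [ 0.52336658 -0.25017914 -0.8143052 ] [-0.02945248  0.05389724  0.05268893] 15.96454364236081
```

View pics/w7a.png

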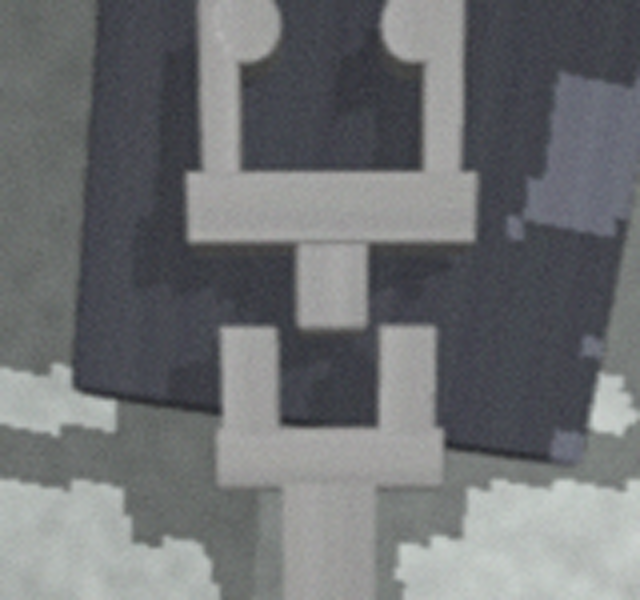

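>>> step_arm --targets '[[[3,0.3,0],0],[[3,0.3,0],0],[[2,0.2,0],0],[[2,0.2,0],0],[[0,0,0],0]]'

```text
time_s: 9.88
eef_pos: [492.9, -13.9, 49.6]
orientation: [0.0, 0.999, 0.048, -0.0]
wrist_force: [0.5, -0.1, -2.2]
opening: 16.0
```

>>> step_arm --targets '[[[2,0.7,0],-0.6],[[2,0.7,0],-0.6],[[2,0.7,0],-0.7],[[2,0.7,0],-0.6],[[2,0.7,0],-0.7]]'

```text
time_s: 10.5
eef_pos: [503.0, -10.3, 49.7]
orientation: [0.0, 1.0, 0.02, -0.0]
wrist_force: [0.0, 0.5, -1.8]
opening: 15.9
```

```bash
python3 - <<'E'
from h import *
s=telemetry.observe();print(s['time_s'],s['eef_pos'],s['orientation'],s['wrist_force'],s['moment'],s['opening'])
p=cam('wrist'); save(p,'w8.png')
crop(p,'w8a.png',240,400,0,150,4)
E
```

```text
10.5 [502.97476712 -10.30591687  49.65344825] [ 4.13395376e-05  9.99809314e-01  1.95277482e-02 -3.46911258e-05] [ 0.04850306  0.48330906 -1.75341061] [0.01743694 0.05965347 0.00044278] 15.864620022325353
```

View pics/w8a.png

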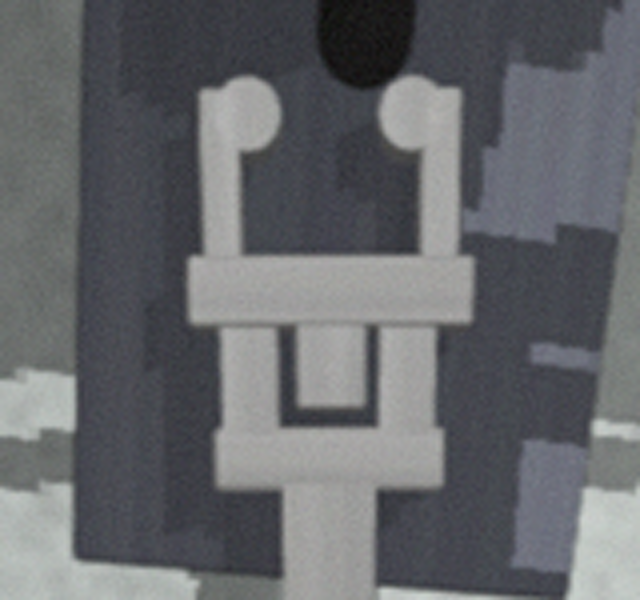

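>>> step_arm --targets '[[[2,0.8,0],-0.8],[[2,0.8,0],-0.8],[[2,0.8,0],-0.8],[[2,0.8,0],-0.8],[[2,0.8,0],-0.7]]'

```text
time_s: 11.18
eef_pos: [513.0, -6.3, 49.7]
orientation: [0.0, 1.0, -0.015, -0.0]
wrist_force: [-0.4, 0.1, -1.3]
opening: 15.5
```

>>> step_arm --targets '[[[2,0.8,0],-0.7],[[0,0,0],0]]'

```text
time_s: 11.42
eef_pos: [515.0, -5.5, 49.7]
orientation: [0.0, 1.0, -0.02, 0.0]
wrist_force: [0.7, -0.0, -0.2]
opening: 15.5
```

```bash
python3 - <<'E'
from h import *
s=telemetry.observe();print(s['time_s'],s['eef_pos'],s['orientation'],s['wrist_force'],s['moment'],s['opening'])
p=cam('wrist'); save(p,'w9.png')
crop(p,'w9a.png',220,420,0,150,3.8)
E
```

```text
11.425 [515.03700133  -5.53728549  49.65752705] [ 6.18394841e-05  9.99794547e-01 -2.02695017e-02  8.73816701e-05] [ 0.73155672 -0.01646789 -0.19096945] [0.04305914 0.04859099 0.02199894] 15.45022585089343
```

View pics/w9a.png

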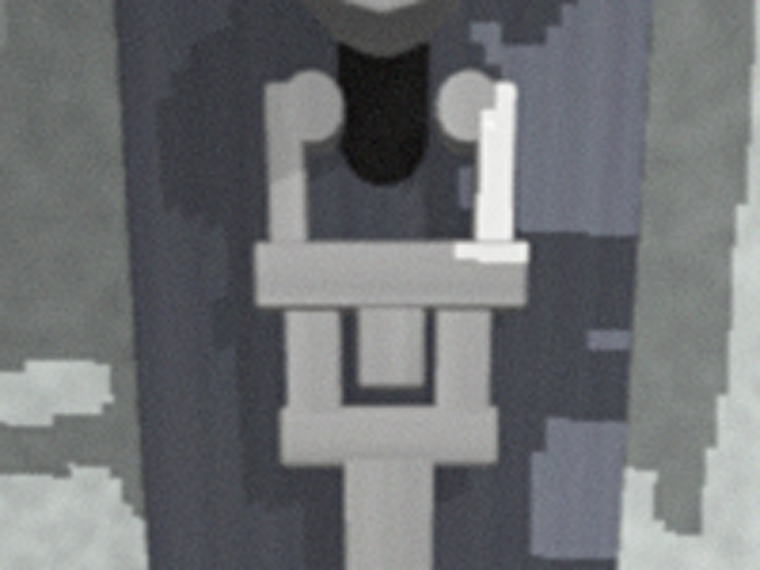

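>>> step_arm --targets '[[[2,0.1,0],0],[[2,0.1,0],0],[[1.5,0.1,0],0],[[1,0.1,0],0],[[0,0,0],0]]'

```text
time_s: 12.1
eef_pos: [521.4, -5.2, 49.7]
orientation: [0.0, 1.0, -0.02, 0.0]
wrist_force: [0.1, 0.6, -1.6]
opening: 15.6
```

```bash
python3 - <<'E'
from h import *
s=telemetry.observe();print(s['time_s'],s['eef_pos'],s['orientation'],s['wrist_force'],s['moment'],s['opening'])
p=cam('wrist'); save(p,'w10.png')
crop(p,'w10a.png',220,420,0,150,3.8)
E
```

```text
12.1 [521.44404559  -5.16201376  49.66647167] [ 4.58987904e-05  9.99795330e-01 -2.02309854e-02  4.94086481e-05] [ 0.10927628  0.5791506  -1.62916434] [ 0.07417749  0.07116141 -0.00947439] 15.603536588028328
```

View pics/w10a.png

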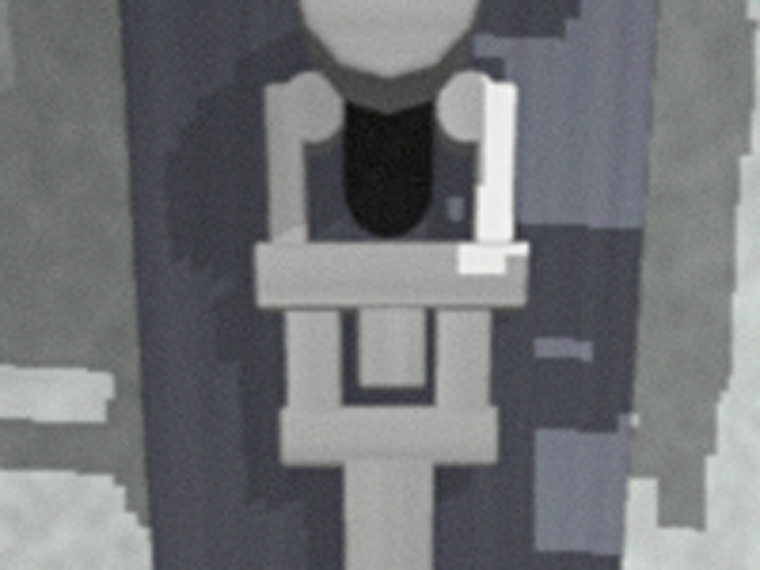

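>>> step_arm --targets '[[[0.7,0,0],0],[[0.7,0,0],0]]'

```text
time_s: 12.4
eef_pos: [522.8, -5.2, 49.7]
orientation: [0.0, 1.0, -0.02, -0.0]
wrist_force: [-0.1, -0.1, -1.4]
opening: 15.8
```

>>> step_arm --targets '[[[0.7,0,0],0],[[0.7,0,0],0]]'

```text
time_s: 12.65
eef_pos: [524.2, -5.2, 49.7]
orientation: [0.0, 1.0, -0.02, -0.0]
wrist_force: [-0.8, -0.3, -1.6]
opening: 16.1
```

>>> step_arm --targets '[[[0.6,0,0],0]]'

```text
time_s: 12.78
eef_pos: [524.4, -5.1, 49.6]
orientation: [0.0, 1.0, -0.02, -0.0]
wrist_force: [-2.8, -0.9, -0.7]
opening: 15.9
```

>>> step_arm --targets '[[[0.6,0,0],0]]'

```text
time_s: 12.9
eef_pos: [524.7, -5.1, 49.5]
orientation: [-0.0, 1.0, -0.02, -0.001]
wrist_force: [-4.9, -0.1, 1.1]
opening: 15.6
```

>>> step_arm --targets '[[[0.6,0,0],0]]'

```text
time_s: 13.02
eef_pos: [525.1, -5.1, 49.5]
orientation: [-0.0, 1.0, -0.02, -0.001]
wrist_force: [-6.4, -0.5, 0.2]
opening: 15.6
```

>>> step_arm --targets '[[[0.5,0,0],0]]'

```text
time_s: 13.15
eef_pos: [525.4, -5.1, 49.5]
orientation: [-0.0, 1.0, -0.02, -0.001]
wrist_force: [-6.7, -0.2, 1.4]
opening: 15.7
```

>>> step_arm --targets '[[[0.5,0,0],0]]'

```text
time_s: 13.28
eef_pos: [525.8, -5.0, 49.4]
orientation: [-0.0, 1.0, -0.02, -0.001]
wrist_force: [-7.2, 0.4, 2.0]
opening: 16.1
```

>>> step_arm --targets '[[[0.5,0,0],0]]'

```text
time_s: 13.4
eef_pos: [526.2, -5.0, 49.4]
orientation: [-0.0, 1.0, -0.02, -0.001]
wrist_force: [-7.6, 0.5, 1.1]
opening: 15.6
```

>>> step_arm --targets '[[[0.5,0,0],0]]'

```text
time_s: 13.52
eef_pos: [526.7, -5.0, 49.5]
orientation: [-0.0, 1.0, -0.02, -0.001]
wrist_force: [-7.4, -0.5, 1.8]
opening: 15.5
```

>>> step_arm --targets '[[[0.5,0,0.2],0]]'

```text
time_s: 13.65
eef_pos: [527.4, -5.0, 49.6]
orientation: [-0.0, 1.0, -0.02, -0.001]
wrist_force: [-6.2, -0.3, -0.6]
opening: 15.9
```

>>> step_arm --targets '[[[0.5,0,0.2],0]]'

```text
time_s: 13.78
eef_pos: [528.1, -5.1, 49.8]
orientation: [-0.0, 1.0, -0.02, -0.001]
wrist_force: [-5.2, -0.4, -0.7]
opening: 15.7
```

>>> step_arm --targets '[[[0.5,0,0],0]]'

```text
time_s: 13.9
eef_pos: [529.0, -5.1, 49.9]
orientation: [-0.0, 1.0, -0.02, -0.001]
wrist_force: [-4.4, 0.5, -1.2]
opening: 15.9
```

>>> step_arm --targets '[[[0.5,0,0],0]]'

```text
time_s: 14.02
eef_pos: [529.9, -5.2, 50.0]
orientation: [0.0, 1.0, -0.02, -0.0]
wrist_force: [-3.1, -0.1, -1.1]
opening: 15.7
```

>>> step_arm --targets '[[[0.5,0,0],0]]'

```text
time_s: 14.15
eef_pos: [530.7, -5.2, 50.1]
orientation: [0.0, 1.0, -0.02, 0.0]
wrist_force: [-3.1, -1.0, -1.3]
opening: 15.9
```

>>> step_arm --targets '[[[0.5,0,0],0]]'

```text
time_s: 14.28
eef_pos: [531.2, -5.2, 50.1]
orientation: [0.0, 1.0, -0.02, 0.0]
wrist_force: [-2.3, 0.0, -1.9]
opening: 15.6
```

>>> step_arm --targets '[[[0.7,0,0],0],[[0.7,0,0],0]]'

```text
time_s: 14.52
eef_pos: [532.7, -5.2, 50.1]
orientation: [0.0, 1.0, -0.02, 0.0]
wrist_force: [-2.0, 0.4, -1.9]
opening: 15.8
```

>>> step_arm --targets '[[[0.7,0,0],0],[[0.7,0,0],0]]'

```text
time_s: 14.78
eef_pos: [534.0, -5.2, 50.1]
orientation: [0.0, 1.0, -0.02, 0.0]
wrist_force: [-0.4, -0.3, -0.5]
opening: 15.7
```

>>> step_arm --targets '[[[0.5,0,0],0],[[0,0,0],0]]'

```text
time_s: 15.02
eef_pos: [534.5, -5.2, 50.1]
orientation: [0.0, 1.0, -0.02, 0.0]
wrist_force: [0.3, 0.1, -1.0]
opening: 16.1
```

```bash
python3 - <<'E'
from h import *
s=telemetry.observe();print(s['time_s'],s['eef_pos'],s['orientation'],s['wrist_force'],s['moment'],s['opening'])
p=cam('wrist'); save(p,'w11.png')
crop(p,'w11a.png',220,420,0,150,3.8)
E
```

```text
15.025 [534.50953816  -5.2075201   50.12754883] [ 7.03510118e-05  9.99794981e-01 -2.02464866e-02  2.66947625e-04] [ 0.28684922  0.12518153 -1.04349028] [ 0.03427181  0.05130197 -0.05976887] 16.141551902089915
```

View pics/w11a.png

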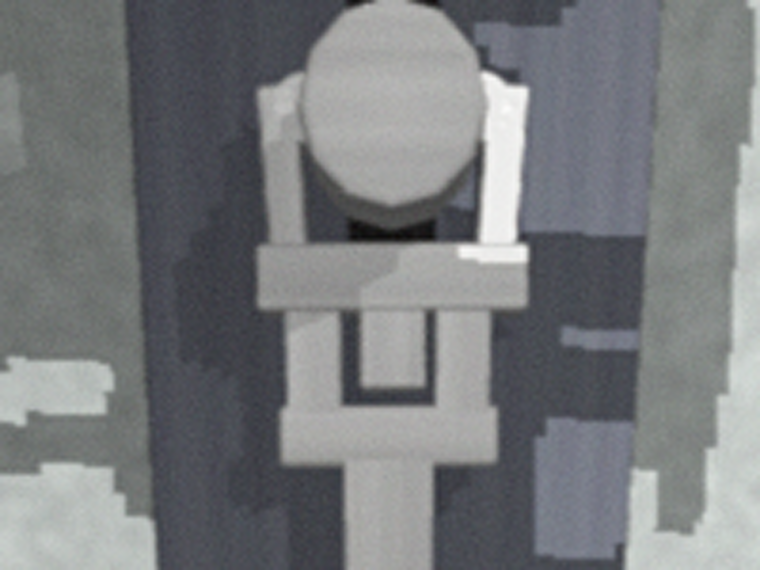

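>>> step_arm --targets '[[[0.7,0,0],0],[[0.7,0,0],0]]'

```text
time_s: 15.32
eef_pos: [535.7, -5.2, 50.1]
orientation: [0.0, 1.0, -0.02, 0.0]
wrist_force: [0.7, -0.5, -0.7]
opening: 16.0
```

>>> step_arm --targets '[[[0.5,0,0],0],[[0.5,0,0],0]]'

```text
time_s: 15.58
eef_pos: [536.8, -5.2, 50.1]
orientation: [0.0, 1.0, -0.02, 0.0]
wrist_force: [-0.3, -0.5, -1.2]
opening: 15.9
```

>>> step_arm --targets '[[[0.5,0,0],0]]'

```text
time_s: 15.7
eef_pos: [537.2, -5.2, 50.1]
orientation: [0.0, 1.0, -0.02, 0.0]
wrist_force: [-0.8, -1.0, -1.5]
opening: 15.9
```

>>> step_arm --targets '[[[0.5,0,0],0]]'

```text
time_s: 15.82
eef_pos: [537.7, -5.2, 50.1]
orientation: [0.0, 1.0, -0.02, -0.0]
wrist_force: [0.0, 0.5, -0.4]
opening: 15.6
```

>>> step_arm --targets '[[[0.4,0,0],0]]'

```text
time_s: 15.95
eef_pos: [538.1, -5.2, 50.1]
orientation: [0.0, 1.0, -0.02, -0.0]
wrist_force: [-0.7, 0.6, -0.3]
opening: 15.7
```

>>> step_arm --targets '[[[0.4,0,0],0]]'

```text
time_s: 16.08
eef_pos: [538.4, -5.1, 50.0]
orientation: [0.0, 1.0, -0.02, -0.0]
wrist_force: [-0.6, -0.2, -1.5]
opening: 15.8
```

>>> step_arm --targets '[[[0.4,0,0],0]]'

```text
time_s: 16.2
eef_pos: [538.5, -5.1, 50.0]
orientation: [0.0, 1.0, -0.02, -0.0]
wrist_force: [-2.6, -0.1, 0.1]
opening: 15.5
```

>>> step_arm --targets '[[[0.4,0,0],0]]'

```text
time_s: 16.32
eef_pos: [538.6, -5.1, 50.0]
orientation: [-0.0, 1.0, -0.02, -0.001]
wrist_force: [-4.9, -0.0, 1.5]
opening: 15.8
```

```bash
python3 - <<'E'
from h import *
s=telemetry.observe();print(s['time_s'],s['eef_pos'],s['orientation'],s['wrist_force'],s['moment'],s['opening'])
p=cam('wrist'); save(p,'w12.png')
crop(p,'w12a.png',220,420,0,150,3.8)
E
```

```text
16.325 [538.59717485  -5.11275567  49.95104609] [-1.05346622e-05  9.99795252e-01 -2.02205722e-02 -7.63267493e-04] [-4.87505303 -0.03789862  1.50599489] [ 0.05648628  0.84517141 -0.02397449] 15.835062026729837
```

View pics/w12a.png

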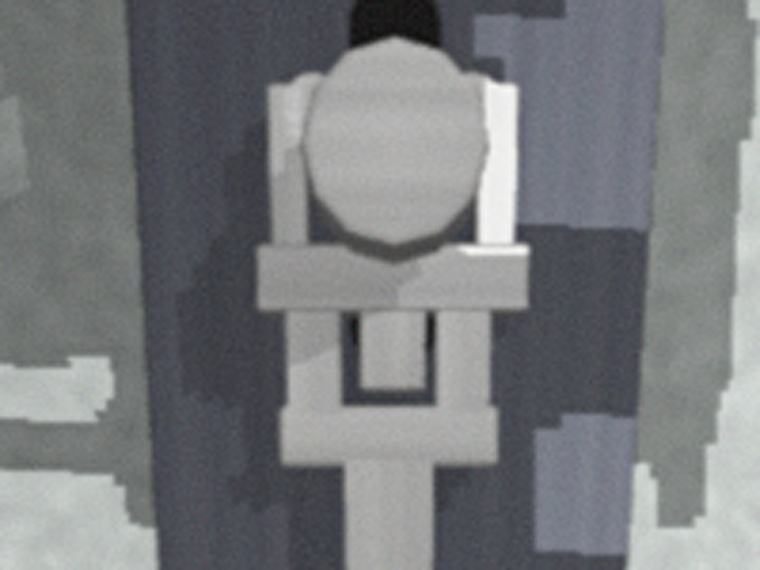

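>>> step_arm --targets '[[[0.4,0,0.2],0]]'

```text
time_s: 16.5
eef_pos: [538.6, -5.1, 50.1]
orientation: [-0.0, 1.0, -0.02, -0.001]
wrist_force: [-6.8, -1.0, 1.3]
opening: 15.5
```

>>> step_arm --targets '[[[0.4,0,0.2],0]]'

```text
time_s: 16.62
eef_pos: [538.7, -5.0, 50.1]
orientation: [-0.0, 1.0, -0.02, -0.002]
wrist_force: [-8.1, -0.5, 0.8]
opening: 15.6
```

>>> step_arm --targets '[[[0.4,0,0.1],0]]'

```text
time_s: 16.75
eef_pos: [538.7, -5.0, 50.2]
orientation: [-0.0, 1.0, -0.02, -0.002]
wrist_force: [-9.3, -0.5, 1.2]
opening: 15.5
```

>>> step_arm --targets '[[[0,0,0],0]]'

```text
time_s: 16.88
eef_pos: [538.7, -5.0, 50.2]
orientation: [-0.0, 1.0, -0.02, -0.002]
wrist_force: [-8.7, -0.2, 0.2]
opening: 15.5
```

>>> step_arm --targets '[[[0.5,0,0.1],0]]'

```text
time_s: 17.0
eef_pos: [538.8, -5.0, 50.2]
orientation: [-0.0, 1.0, -0.02, -0.002]
wrist_force: [-11.4, -1.2, 1.9]
opening: 15.5
```

>>> step_arm --targets '[[[0.5,0,0.1],0]]'

```text
time_s: 17.12
eef_pos: [538.8, -4.9, 50.2]
orientation: [-0.0, 1.0, -0.02, -0.003]
wrist_force: [-13.5, -0.8, 3.3]
opening: 15.9
```

>>> step_arm --targets '[[[0.3,0,0],0]]'

```text
time_s: 17.25
eef_pos: [538.8, -4.9, 50.2]
orientation: [-0.0, 1.0, -0.02, -0.003]
wrist_force: [-14.9, -1.3, 3.4]
opening: 15.6
```

>>> step_arm --targets '[[[0,0,0],0]]'

```text
time_s: 17.38
eef_pos: [538.8, -4.9, 50.2]
orientation: [-0.0, 1.0, -0.02, -0.003]
wrist_force: [-13.5, -1.0, 3.9]
opening: 15.7
```

>>> step_arm --targets '[[[0.2,0,0],0],[[0,0,0],0]]'

```text
time_s: 17.62
eef_pos: [538.8, -4.9, 50.2]
orientation: [-0.0, 1.0, -0.02, -0.003]
wrist_force: [-14.2, -1.8, 2.7]
opening: 15.9
```

>>> step_arm --targets '[[[0,0,0],0],[[0,0,0],0],[[0,0,0],0]]'

```text
time_s: 18.0
eef_pos: [538.8, -4.9, 50.1]
orientation: [-0.0, 1.0, -0.02, -0.004]
wrist_force: [-14.4, 0.6, 3.9]
opening: 15.9
```

>>> step_arm --targets '[[[0,0,0],0],[[0,0,0],0],[[0,0,0],0],[[0,0,0],0]]'

```text
time_s: 18.5
eef_pos: [538.8, -4.9, 50.2]
orientation: [-0.0, 1.0, -0.02, -0.003]
wrist_force: [-16.0, -1.0, 3.1]
opening: 15.5
```

```bash
python3 - <<'E'
from h import *
for i in range(3):
    p=cam('wrist'); s=telemetry.observe();print(s['time_s'],s['eef_pos'],s['wrist_force'])
save(p,'w13.png')
E
```

```text
18.55 [538.82966352  -4.88508113  50.17330298] [-14.24086085  -0.61505607   3.48458133]
18.6 [538.81156219  -4.9105522   50.17749258] [-15.26240977  -0.67599027   3.27133379]
18.65 [538.83717891  -4.89691633  50.1646914 ] [-15.32913166  -0.95419416   2.84982764]
```

>>> step_arm --targets '[[[-1.5,0,0],0],[[-2.5,0.1,0],0],[[-6,0.3,0],0],[[-10,0.4,0],0],[[-15,0.6,0],0]]'

```text
time_s: 19.27
eef_pos: [506.2, -3.7, 50.8]
orientation: [0.0, 1.0, -0.02, 0.0]
wrist_force: [-0.4, -0.1, -1.3]
opening: 15.4
```

>>> step_arm --targets '[[[-20,0.8,0],0],[[-10,0,10],0],[[0,0,0],0]]'

```text
time_s: 19.65
eef_pos: [477.0, -3.1, 61.8]
orientation: [0.0, 1.0, -0.02, 0.001]
wrist_force: [0.7, 0.1, -2.3]
opening: 15.6
```

```bash
python3 - <<'E'
from h import *
s=telemetry.observe();print(s['time_s'],s['eef_pos'],s['orientation'],s['wrist_force'],s['opening'])
p=cam('wrist'); save(p,'w14.png')
lm(p,'clip',60);lm(p,'groove',60);lm(p,'clip_back',63.5)
lm(p,'fork_tip',s['eef_pos'][2]+15.3)
E
```

```text
19.65 [477.01196917  -3.05740453  61.80026382] [ 1.49921135e-04  9.99793866e-01 -2.02871161e-02  7.96999979e-04] [ 0.72633099  0.11137671 -2.34196643] 15.642121439380652
fork_tip 0.73 [322.6  78.9] [573.7  -7.4  77.1]
```

View pics/w14.png

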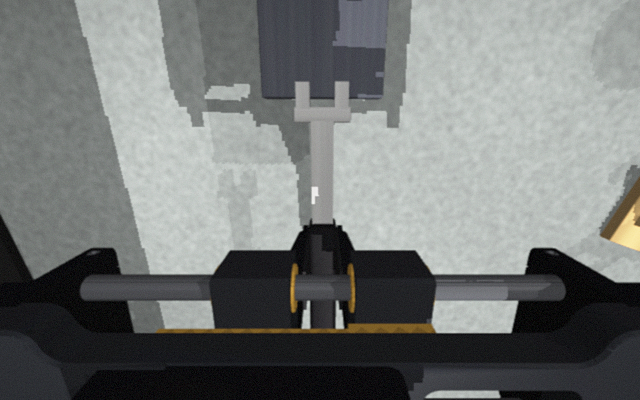

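>>> step_arm --targets '[[[-5,0,25],0],[[0,0,40],0],[[0,-20,50],0],[[10,-35,45],0],[[15,-40,8],0]]'

```text
time_s: 20.52
eef_pos: [498.2, -99.0, 231.9]
orientation: [0.001, 1.0, -0.02, 0.002]
wrist_force: [0.3, -0.4, -1.4]
opening: 15.8
```

>>> step_arm --targets '[[[15,-24,0],0],[[0,0,0],0],[[0,0,0],0]]'

```text
time_s: 20.9
eef_pos: [511.5, -121.5, 228.3]
orientation: [-0.0, 1.0, -0.02, -0.001]
wrist_force: [0.4, 0.0, -1.4]
opening: 16.0
```

```bash
python3 - <<'E'
from h import *
s=telemetry.observe();print(s['time_s'],s['eef_pos'],s['orientation'],s['wrist_force'],s['opening'])
p=cam('wrist'); save(p,'w15.png'); crop(p,'w15a.png',170,270,0,150,4)
np.savez('p15.npz',C=p['C'],Rw=p['Rw'],k=[p['fx'],p['fy'],p['cx'],p['cy']])
for q in('clip','groove','clip_back','cradle_seat'):lm(p,q,Z[q])
E
```

```text
20.9 [ 511.52376151 -121.50254513  228.29387894] [-2.02384482e-04  9.99794667e-01 -2.02545022e-02 -5.80980490e-04] [ 0.43181977  0.04065405 -1.39406254] 16.012156413080355
clip 0.84 [220.   62.5] [651.5 -14.7  60. ]
clip_back 0.77 [214.7  81.4] [632.1  -7.3  63.5]
cradle_seat 0.75 [458.4 190.9] [ 490.9 -297.1   45. ]
```

View pics/w15.png

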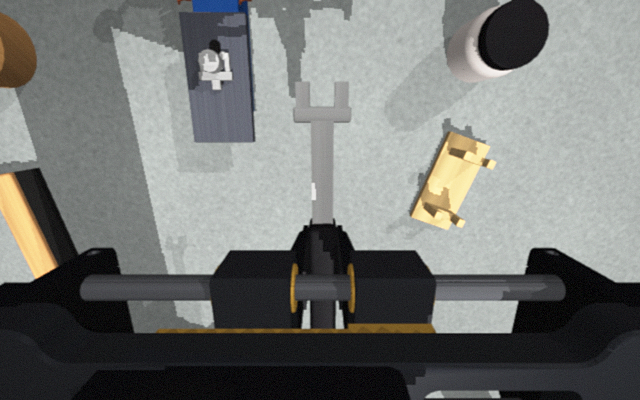

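View pics/w15a.png

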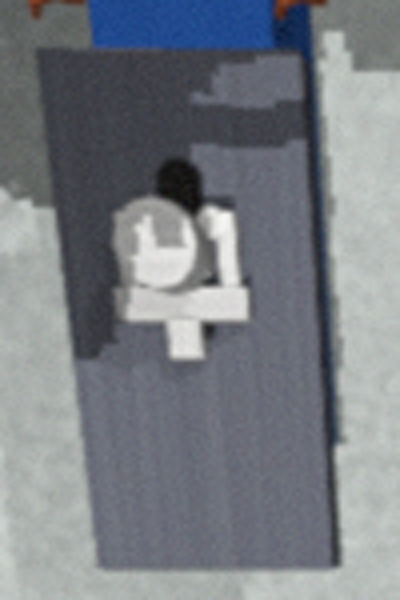

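>>> step_arm --targets '[[[-4,-36,0],-4],[[-4,-36,0],-4],[[-4,-36,0],-4],[[-4,-36,0],-4],[[-3.6,-35.7,0],-2.6]]'

```text
time_s: 21.78
eef_pos: [492.2, -302.5, 228.9]
orientation: [0.0, 0.983, -0.182, 0.0]
wrist_force: [0.9, 0.0, -1.3]
opening: 15.5
```

>>> step_arm --targets '[[[0,0,-30],0],[[0,0,-40],0],[[0,0,-30],0],[[0,0,0],0],[[0,0,0],0]]'

```text
time_s: 22.4
eef_pos: [492.9, -301.8, 129.9]
orientation: [0.0, 0.983, -0.181, 0.001]
wrist_force: [0.8, 0.4, -0.8]
opening: 15.6
```

```bash
python3 - <<'E'
from h import *
s=telemetry.observe();print(s['time_s'],s['eef_pos'],s['orientation'],np.degrees(2*np.arctan2(s['orientation'][2],s['orientation'][1])),s['wrist_force'])
p=cam('wrist'); save(p,'w16.png')
E
```

```text
22.4 [ 492.89960261 -301.84240231  129.93343262] [ 3.68451305e-04  9.83415398e-01 -1.81366069e-01  6.06284515e-04] -20.89868450457772 [ 0.82388063  0.39448603 -0.7756558 ]
```

View pics/w16.png

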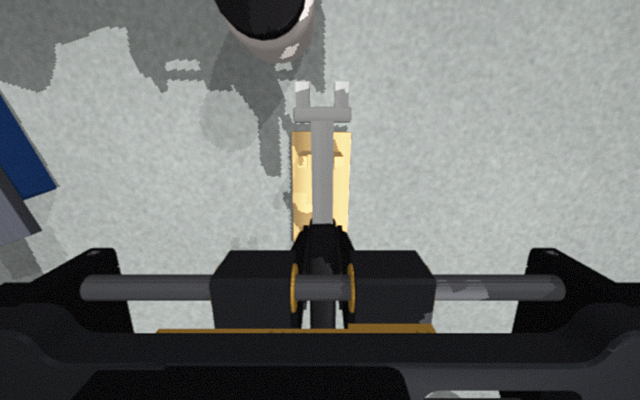

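>>> step_arm --targets '[[[-1,0.6,-30],0],[[0,0,-30],0],[[0,0,-20],0],[[0,0,-8],0],[[0,0,-5],0]]'

```text
time_s: 23.08
eef_pos: [491.9, -301.4, 36.5]
orientation: [0.0, 0.983, -0.181, 0.001]
wrist_force: [-1.1, 0.3, -1.3]
opening: 15.6
```

>>> step_arm --targets '[[[0,0,-3],0],[[0,0,-2],0]]'

```text
time_s: 23.32
eef_pos: [491.6, -301.2, 31.2]
orientation: [0.0, 0.983, -0.182, 0.0]
wrist_force: [-0.1, -0.8, -0.9]
opening: 15.3
```

>>> step_arm --targets '[[[0,0,-1.2],0],[[0,0,0],0]]'

```text
time_s: 23.58
eef_pos: [491.5, -301.1, 29.8]
orientation: [0.0, 0.983, -0.182, 0.0]
wrist_force: [0.3, -0.1, -0.2]
opening: 15.6
```

>>> step_arm --targets '[[[0,0,-0.2],0],[[0,0,0],0],[[0,0,0],0],[[0,0,0],0],[[0,0,0],0]]' --jaw 0.2

```text
time_s: 24.2
eef_pos: [491.4, -301.1, 29.4]
orientation: [0.0, 0.983, -0.182, -0.0]
wrist_force: [0.4, -0.7, -0.4]
opening: 55.8
```

>>> step_arm --targets '[[[0,0,0],0],[[0,0,15],0],[[0,0,30],0],[[0,0,45],0],[[0,0,50],0]]'

```text
time_s: 24.82
eef_pos: [491.1, -300.9, 171.5]
orientation: [0.0, 0.983, -0.182, -0.0]
wrist_force: [0.3, -0.7, -0.5]
opening: 56.9
```

>>> step_arm --targets '[[[-10,-10,40],0],[[0,0,0],0],[[0,0,0],0]]'

```text
time_s: 25.2
eef_pos: [481.1, -310.8, 209.4]
orientation: [-0.0, 0.983, -0.182, -0.0]
wrist_force: [0.6, 0.2, 0.1]
opening: 56.9
```

```bash
python3 - <<'E'
from h import *
s=telemetry.observe();print(s['time_s'],s['eef_pos'],s['wrist_force'],s['opening'])
p=cam('wrist'); save(p,'w17.png')
for q in('fork_tool','fork_tip','cradle_seat'):lm(p,q,Z[q])
p=cam('top'); save(p,'top17.png'); crop(p,'top17a.png',270,490,60,270,2.8)
for q in('clip','groove','fork_tool','cradle_seat','squeegee','ink_jar','tape_roll'):lm(p,q,Z[q],1)
E
```

```text
25.2 [ 481.07233019 -310.76759828  209.35964426] [0.5601977  0.17718049 0.09086802] 56.852852016696076
fork_tip 0.89 [311.6  96.5] [ 579.1 -335.5   45. ]
fork_tip 0.19 [ 16.  140.1] [657.4   4.9  45. ]
cradle_seat 0.9 [309.4 178.5] [ 492.9 -298.7   45. ]
clip 0.67 [314.9 159.3] [650.1  -2.1  60. ]
fork_tool 0.7 [451.4 229.8] [ 494.  -299.4   45. ]
cradle_seat 0.7 [451.1 227.4] [ 499.2 -299.    45. ]
squeegee 0.36 [314.8 165.2] [649.7  -1.8   0. ]
ink_jar 0.9 [454.7 158.7] [ 663.  -327.2    0. ]
tape_roll 0.95 [192.4 151.3] [684.6 283.1  -0. ]
```

View pics/w17.png

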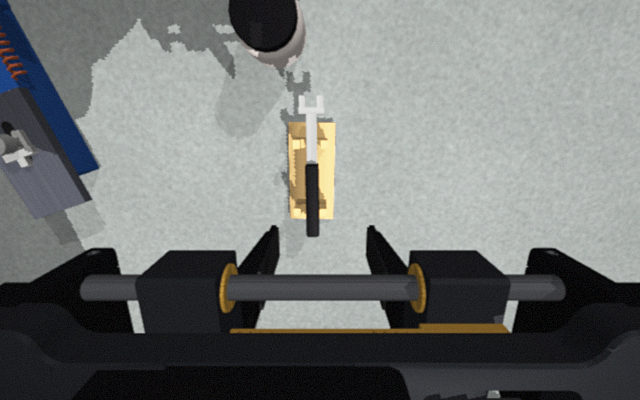

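View pics/top17a.png

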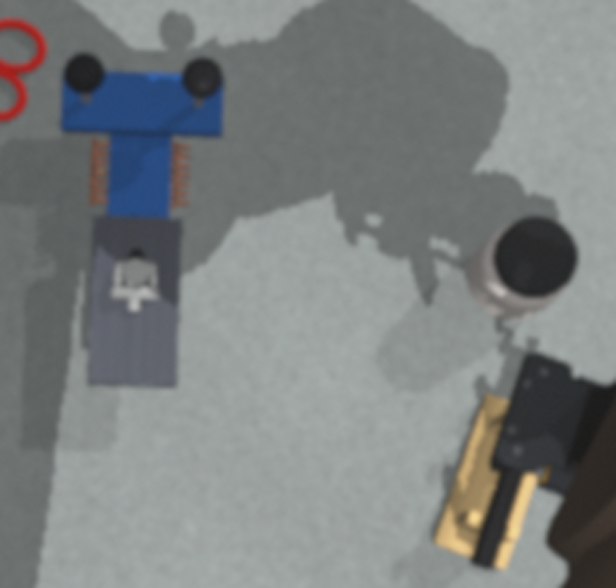

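The wrist picture shows the fork tool in the cradle, with its handle at (312, 200) and its tip at (311, 97). The top picture shows the clip home around the pin, and the gripper touches nothing. I'm handing the job in.

```bash
python3 - <<'E'
from h import *
print(bot.hand_in())
E
```

```text
the job is handed in; nothing more can be done
None
```

The clip is on the pin and the fork tool is back in its cradle; I handed the job in at about 25 s of the 72 s, and no verdict was reported.

- **Push:** I took the fork from the cradle and squared the clip up with it on the plate. The push peaked at about 7.5 N, faded as the noses passed the neck, then rose hard about 14 mm after first contact, where home was expected.
- **Hold:** I leaned on the clip for a little over a second. The wrist read 13.5 to 16 N along the push, with a few N upward as well. The largest reading was about 16 N, so the 20 N limit was not approached.
- **Clip:** After the fork backed off, the wrist picture showed the clip home and in line with the plate. The last top picture still showed it around the pin.
- **Tool:** I set it down at the pose I had gripped it in. The last wrist picture shows it lying in the notches, with the gripper clear. The wrist camera's final `fork_tip` reading was within 2 to 3 mm of where it was before the pick.
- **Bystanders:** The jar and tape roll read within 6 mm of where they started, about the spread of the network's readings. The last squeegee detection was false (score 0.36, on the plate), so its position was not re-measured; the arm never worked on that side of the bench.
- **Disagreement:** The network's clip position across the line differed between cameras, by about 12 mm (y about -2 from the top, -15 from the wrist). I relied on the zoomed wrist pictures and the push force instead.

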